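Feel the contact gap of the tagged breaker pole with a taper gauge

ROBOT

A 7-joint arm with a two-finger parallel gripper is mounted at the origin on the work surface. World frame = base frame: x ahead of the robot, y to its left, z up, the work surface at z = 0. Lengths are in mm, angles in rad, forces in N, time in s.
With the tool pointing down it reaches from about 400 to 875 mm from the base axis. Payload 4.4 kg.
Tool frame: the origin (TCP) lies between the finger pads; the fingertips stand ctrl.tip_reach ahead of it and the grasp point (between the pads) lies 8 mm behind it (ctrl.tip_reach is the distance from the TCP to the fingertips, in mm); z points along the fingers, y is the direction in which the jaws open and shut (so a half turn about z gives the same grasp; the last joint's range is limited). The gripper opens to 85 mm and grips with 20 to 120 N. Pads are 22 mm wide; open, the fingers measure 114 mm over their backs; the gripper's body (76 mm by 85 mm) begins 54 mm behind the grasp point. The pads swing forward as they close: fully open they stand 13 mm farther back than shut.
Start: joints at [1.263, 0.628, 0.038, 1.517, -0.027, 0.996, -0.02], TCP at [155.671, -631.098, 216.413] pointing down, gripper open.
Joint ranges: [-3.06, 3.06], [-0.37, 2.12], [-1.25, 1.32], [0.18, 2.47], [-1.1, 4.24], [0.23, 1.98], [-2.94, 2.94]. Speed limits (rad/s): [2.57, 2.57, 3.14, 3.14, 3.14, 3.14, 3.14].

INTERFACE

Orientations are given as [roll, pitch, yaw] about the fixed x, y, z axes, in that order (R = Rz(yaw) Ry(pitch) Rx(roll)).
In Python, from cell import status, viewer, order, ctrl gives the robot as it stands.
- The arm moves only by the tool play_rows, never from a script. Its argument "series" is a list of rows, each a list of 5 numbers: the shift along the tool's x, y, z in cm, then the turn about the tool's z in degrees, then the closure, from 0 (fully open) to 1 (shut). In form: [[x, y, z, yaw, gripper], ...]. A call has 1 to 8 rows; each row is the pose to reach, as a shift and turn from the pose commanded when the call began, along the tool's axes at that moment; what a row does not reach only later rows make up. A row lasts 1/10 s, in which the tool goes at most 50 mm and 8.59 degrees, less where a joint would pass 70% of its speed; a pose out of reach is approached as far as the arm can. A call with a gripper value outside its range is refused whole. The fingers move at their own pace and stop on an object; the grip force is fixed at half the most. Time passes only in rows, so rows that repeat a pose let the fingers close. It gives the time, the measured TCP pose, the force and the opening at its end, in the units of the state.
- status.read_state(): the state, without advancing time (a new reading comes with each control period).
- viewer.get_image(name): name is "scene" or "top" or "wrist"; returns a dict with "img" (400x640x3 uint8, red, green, blue), "vfov" (degrees; the focal length in pixels is half the picture's height over the tangent of half this angle, whatever the lens; pixels are square), "cx", "cy" (the principal point, pixels), "rvec" (rotation vector, rad) and "tvec" (3), from world to camera coordinates, as OpenCV has them; the wrist camera has in their place "tool_from_camera" (4x4, takes a point from camera to tool coordinates, whose origin is the TCP and whose axes are the flange's). Camera axes: x right, y down, z forward; pixel columns grow to the right and rows downward; lengths in mm; the calibration is good to about 2 mm. A picture is of the moment at which its call begins: read the wrist's pose just before it. There is no depth.
- order.finish_job(): hands the job in, once; it reports no verdict.
The state is a dict: "clock": time; "qpos": joint angles; "qd": joint speeds; "tau": joint torques, N m; "eef_pos": TCP position; "tool_rot": TCP orientation; "force": force on the tool from outside, world axes, zero at the start; "torque": the same for the moment, N m; "width": finger opening in mm.
Only numpy, scipy, OpenCV 4.12 (cv2) and the standard library are available. Lean on these libraries where they do the work, as an engineer would, in place of code of your own. Each camera call takes 0.05 s, during which the arm holds its last target. There are 200 camera calls.

TASK

Take the orange-handled taper gauge out of its stand and slide its blade straight down between the two spring-loaded copper plates of the yellow-tagged breaker pole until both plates drag on it snugly (about 7 N of resistance in all as it slides down), light enough that it is never jammed in. Finish while still holding the gauge in the gripper, upright and motionless at that depth, clear of the pole's base; leave the blue gauge in the stand and keep the gauge off the two untagged poles.

Things in the scene. Friction and masses are not known exactly. Their poses are not given: they have to be found in the camera images.
- gauge: Taper gauge, orange handle up, 0.13 kg. Origin: blade tip; z up. Steel blade z 0-90 mm, 16 wide (x); thickness (y) grows evenly on both faces from 3 mm at the rounded tip to 15.6 at z=90 (1.4 mm per 10). Dark flange 32x32 at z 90-96. Orange grip z 96-151, 26 (x) by 20 mm (y): take it from above, fingers closing along y.
- spare_gauge: Same gauge with a blue handle, in the other slot of the stand: leave it there. Same origin and axes.
- stand: Fixed grey stand 120 (x) x 50 x 100 mm high, foot 150 x 80 mm. Origin: centre of underside. Slots 20 x 20 mm at x = +30 and -30 mm; a gauge hangs in each by its flange, axes parallel to the stand's, tip 10 mm above the bench; which is where varies. Lift a gauge over 100 mm to clear it.
- pole_tagged: Fixed pole to check, in any of three places: red base 80 (x) x 76 (y) x 20 mm high with yellow bands, yellow caps on its two black posts (y = +-31 mm, top z = 87 mm). Origin: centre of underside. Copper plates face each other along y; the slot runs along x. The blade must not reach the base top, z = 20 mm.
- plate_left: Copper plate on the tagged pole's +y side, 40 mm along x, axes as the pole's. Origin: in the plane of its inner face, mid-width, at bench height. Upright inner face z 30-100 mm, then a lip leaning out 28 degrees up to z = 116. Yields to +y on a spring of 6 N/mm, 6 mm at most. At rest its face is 1.8 to 5.2 mm from the pole's middle plane (varies).
- plate_right: Its mirror on the -y side, yields to -y, own distance of 1.8 to 5.2 mm: the free gap is 3.6 to 10.4 mm, so the blade first touches with its tip 4 to 53 mm below z = 100. From there resistance to pushing down grows by 0.4 to 0.6 N per mm of depth while moving (it eases when the arm stops). Snug: each plate presses on the blade with 1.2 to 12 N.
- pole_b: Untagged fixed pole: all-red base, black posts without caps; same size (lips up to z = 116 mm), origin at the centre of its underside. Leave alone.
- pole_c: Second untagged pole, as pole_b. Leave alone.
Things that resemble listed ones, but are neither listed nor needed, are in the scene too. What is shaped like the pole_tagged but green or turquoise is not meant.

How it is judged:
By the outcome, as a careful person would: the job done as asked, in the order asked, and still so for the second after the job is handed in, while the arm keeps its last pose, push and grip.
It also fails if it takes over 40 s, if anything falls off the work surface, if the arm or the gripper's body presses on something with over 40 N, if the wrist force passes 120 N, or if a joint passes its speed limit or range.

## Working session

There is one attempt and no reset: what is moved stays moved. The work goes in short steps, Python scripts to look and compute and a tool call to move; the robot and the scene stay as the last step left them, time stands still between calls to the robot, and variables do not carry over. Pictures are saved under pics/ and viewed, about 8 in all and at most 12, crops included, and the job is handed in when it is done.

Besides the shell and the picture viewer there is one more tool, called after "Call:" in YAML: its name, and indented under it one key for each argument. play_rows: Moves the arm, as the interface text tells. Its arguments: {"type":"object","properties":{"series":{"type":"array","items":{"type":"array","items":{"type":"number"}}}},"required":["series"]}

```bash
mkdir -p pics; cat > h.py <<'E'
import numpy as np,cv2,json
from cell import status,viewer,order,ctrl
from scipy.spatial.transform import Rotation as R
def snap(n,f):
    s=status.read_state(); d=viewer.get_image(n)
    cv2.imwrite(f'pics/{f}.png',d['img'][:,:,::-1])
    if n=='wrist':
        T=np.eye(4);T[:3,:3]=R.from_euler('xyz',s['tool_rot']).as_matrix();T[:3,3]=s['eef_pos']
        W=np.linalg.inv(T@np.array(d['tool_from_camera']))
    else:
        W=np.eye(4);W[:3,:3]=R.from_rotvec(np.ravel(d['rvec'])).as_matrix();W[:3,3]=np.ravel(d['tvec'])
    fl=200/np.tan(np.radians(d['vfov'])/2)
    K=np.array([[fl,0,d['cx']],[0,fl,d['cy']],[0,0,1]])
    np.savez(f'pics/{f}.npz',K=K,W=W)
    return s
def cam(f):
    z=np.load(f'pics/{f}.npz');return z['K'],z['W']
def onz(f,uv,h):
    K,W=cam(f);r=W[:3,:3].T@np.linalg.inv(K)@np.array([*uv,1.]);c=-W[:3,:3].T@W[:3,3]
    return c+r*(h-c[2])/r[2]
def tri(*obs):
    A=[];b=[]
    for f,uv in obs:
        K,W=cam(f);r=W[:3,:3].T@np.linalg.inv(K)@np.array([*uv,1.]);r/=np.linalg.norm(r);c=-W[:3,:3].T@W[:3,3]
        P=np.eye(3)-np.outer(r,r);A.append(P);b.append(P@c)
    A=np.vstack(A);b=np.hstack(b);x=np.linalg.lstsq(A,b,rcond=None)[0]
    return x,np.linalg.norm(A@x-b)
def proj(f,p):
    K,W=cam(f);q=K@(W[:3,:3]@np.array(p)+W[:3,3]);return q[:2]/q[2]
def crop(f,o,x0,y0,x1,y1,k):
    cv2.imwrite(f'pics/{o}.png',cv2.resize(cv2.imread(f'pics/{f}.png')[y0:y1,x0:x1],None,fx=k,fy=k,interpolation=cv2.INTER_CUBIC))
E
python3 - <<'E'
from h import *
s=snap('top','top1');snap('scene','sc1')
print(s,ctrl.tip_reach)
E
```

```text
{'clock': 0.0, 'qpos': array([ 1.26318094,  0.62935724,  0.03842294,  1.51839436, -0.02702493,
        0.99631989, -0.01999064]), 'qd': array([-0.00055949, -0.00020689, -0.00172319, -0.00051   ,  0.00117774,
        0.00010039,  0.00108466]), 'tau': array([ 3.82379612e-04, -5.63405728e+01,  1.22678854e+00, -1.93452466e+01,
        1.11721340e-02,  1.05517352e-02,  5.96145000e-06]), 'eef_pos': array([ 155.53534996, -630.41832535,  215.47315603]), 'tool_rot': array([-3.13963089e+00, -4.85380198e-06,  2.41825965e-01]), 'force': array([ 0.16166055, -0.84861407,  0.81347901]), 'torque': array([0.04015975, 0.00018447, 0.00308892]), 'width': 85.6060323263482} 11.0
```

View pics/top1.png

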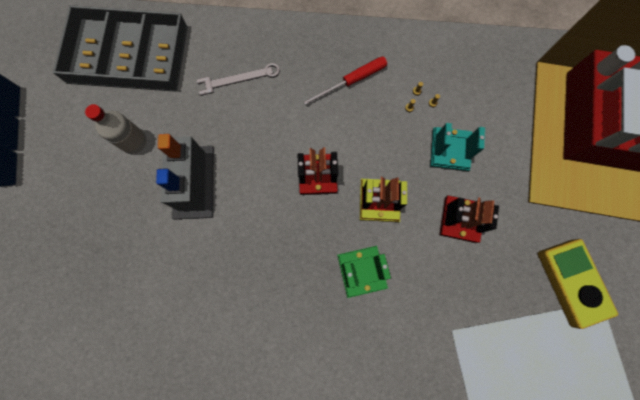

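View pics/sc1.png

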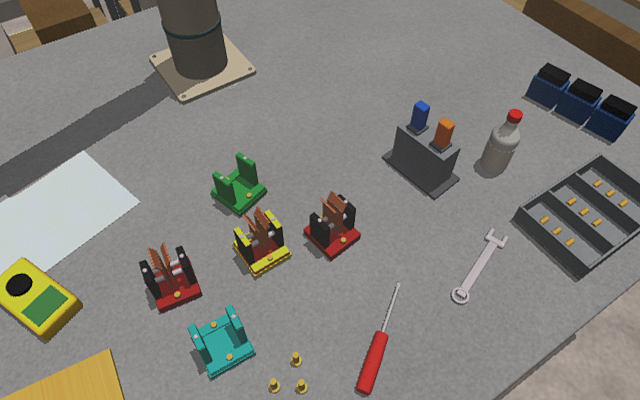

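Top view: orange gauge at (167,145) and blue at (167,180) in the stand. Candidates for the tagged pole are (384,200), which is yellow, the untagged red ones at (318,172) and (468,218), and the green and turquoise look-alikes. The yellow-capped one fits. I'll enlarge to confirm.

```bash
python3 - <<'E'
from h import *
a=cv2.imread('pics/top1.png');b=cv2.imread('pics/sc1.png')
f=lambda i,x,y:cv2.resize(i[y:y+72,x:x+96] if 0 else i[y:y+100,x:x+133],(400,300),interpolation=cv2.INTER_CUBIC)
cv2.imwrite('pics/c1.png',np.vstack([np.hstack([f(a,110,120),f(a,320,150)]),np.hstack([f(b,370,95),f(b,200,190)])]))
for n in('top1','sc1'):
    K,W=cam(n);print(n,K[0,0],-W[:3,:3].T@W[:3,3])
print(tri(('top1',(167,138)),('sc1',(445,122))),onz('top1',(384,200),20))
E
```

```text
top1 379.21789455212814 [392.527521   -30.58422226 750.28011566]
sc1 482.246120826819 [ 983.77975682 -308.50681323  790.92001757]
(array([595.05285666, 227.95280389, 167.21003749]), np.float64(1.2064676297598924)) [ 550.88648524 -152.88269884   20.        ]
```

View pics/c1.png

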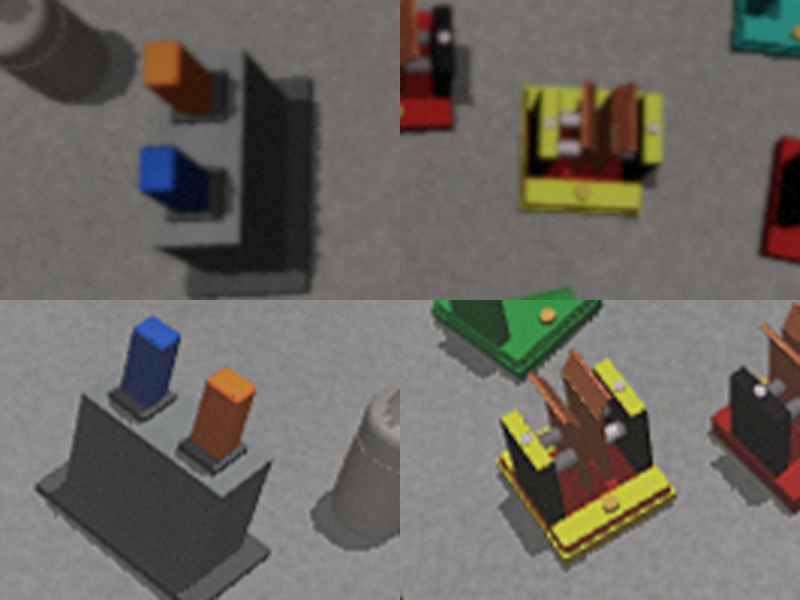

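```bash
python3 - <<'E'
from h import *
t=lambda x,y,ox,oy:(x/3.0075+ox,y/3+oy)
P={}
for n,a,b in [('or',t(162,63,110,120),t(231,83,370,95)),('bl',t(157,160,110,120),t(158,31,370,95)),
 ('capA',t(148,122,320,150),t(128,138,200,190)),('capB',t(254,128,320,150),t(220,87,200,190)),
 ('screwbase',t(183,193,320,150),t(211,204,200,190))]:
    P[n]=tri(('top1',a),('sc1',b));print(n,P[n])
d=P['or'][0]-P['bl'][0];print('stand',np.hypot(*d[:2]),np.degrees(np.arctan2(d[1],d[0])))
d=P['capA'][0]-P['capB'][0];print('pole',np.hypot(*d[:2]),np.degrees(np.arctan2(d[1],d[0])),(P['capA'][0]+P['capB'][0])/2)
E
```

```text
or (array([592.71160584, 236.50408075, 158.51083487]), np.float64(1.7973591253735408))
bl (array([536.50366169, 227.51665991, 162.65518683]), np.float64(0.5769090745261075))
capA (array([ 548.34116211, -143.83653281,   60.58010328]), np.float64(39.09575054472319))
capB (array([ 558.29197914, -146.00588861,  119.93207858]), np.float64(39.56326105247267))
screwbase (array([ 540.83241567, -143.34757268,  -43.74161254]), np.float64(23.41517371185413))
stand 56.921935306575016 9.084462231614017
pole 10.184540449196584 167.7015015588973 [ 553.31657062 -144.92121071   90.25609093]
```

```bash
python3 - <<'E'
from h import *
t=lambda x,y,ox,oy:(x/3.0075+ox,y/3+oy)
A=tri(('top1',t(148,122,320,150)),('sc1',t(220,87,200,190)));B=tri(('top1',t(254,128,320,150)),('sc1',t(128,138,200,190)))
print(A,B);d=A[0]-B[0];print(np.hypot(*d[:2]),np.degrees(np.arctan2(-d[0],d[1])),(A[0]+B[0])/2)
g=np.array([592.7,236.5]);s=status.read_state();Rm=R.from_euler('xyz',s['tool_rot']).as_matrix()
print('tool shift',Rm.T@(np.array([592.7,236.5,300])-s['eef_pos']),np.degrees(s['tool_rot']))
print('sun',)
E
```

```text
(array([ 552.17389488, -113.79936896,   85.59458474]), np.float64(1.3490446753468446)) (array([ 553.34782911, -176.16433799,   87.02060947]), np.float64(2.563853458287978))
62.37601689563567 1.0783864039902429 [ 552.760862   -144.98185348   86.3075971 ]
tool shift [ 632.06620636 -737.20535359  -83.15576011] [-1.79901574e+02 -1.27091092e-04  1.38581288e+01]
sun
```

Call:
play_rows:
  series:
    - [40.6,-20.9,-11.5,14,0]
    - [40.6,-20.9,-11.5,14,0]
    - [40.6,-20.9,-11.5,14,0]
    - [40.6,-20.9,-11.5,14,0]
    - [40.6,-20.9,-11.5,14,0]
    - [40.6,-20.9,-11.5,14,0]
    - [40.6,-20.9,-11.5,14,0]
    - [40.6,-20.9,-11.5,14,0]

```text
clock: 0.9
eef_pos: [449.1, -374.5, 314.4]
tool_rot: [-3.141, 0.0, -0.003]
force: [1.5, -1.3, 0.1]
width: 85.1
```

Call:
play_rows:
  series:
    - [8,-23,-1.6,0,0]
    - [8,-23,-1.6,0,0]
    - [8,-23,-1.6,0,0]
    - [8,-23,-1.6,0,0]
    - [8,-23,-1.6,0,0]
    - [8,-23,-1.6,0,0]
    - [8,-23,-1.6,0,0]

```text
clock: 1.6
eef_pos: [528.6, -145.3, 329.8]
tool_rot: [3.141, 0.001, 0.0]
force: [0.0, -1.4, 0.2]
width: 85.0
```

```bash
python3 - <<'E'
from h import *
s=snap('wrist','w1');print(s['eef_pos'],s['tool_rot'],s['qd'])
K,W=cam('w1');print(-W[:3,:3].T@W[:3,3],W[2,:3],proj('w1',[553,-145,87]),proj('w1',[553,-145,20]))
E
```

```text
[ 528.64395298 -145.25531481  329.78207911] [3.14149419e+00 7.80273862e-04 3.86864646e-04] [ 0.03993642 -0.00122528  0.04208738  0.00422684  0.00899772  0.00194244
  0.00183891]
[ 602.26845136 -144.95960834  487.55232881] [-2.88376431e-01  3.54680757e-04 -9.57517054e-01] [319.58380552 146.23488486] [319.58232877 140.93968727]
```

View pics/w1.png

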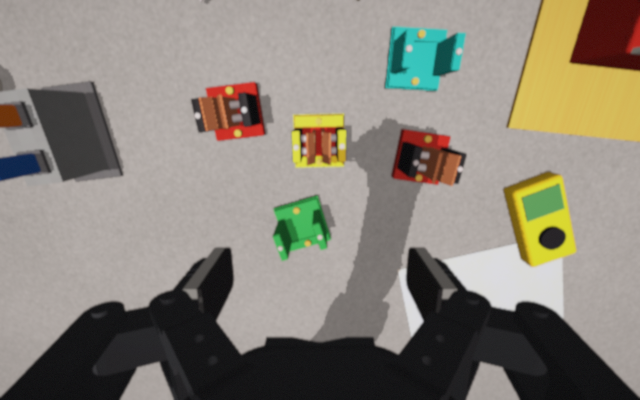

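Call:
play_rows:
  series:
    - [3,-37,0,0,0]
    - [3,-37,0,0,0]
    - [3,-37,0,0,0]
    - [3,-37,0,0,0]
    - [3,-37,0,0,0]
    - [3,-37,0,0,0]
    - [3,-37,0,0,0]
    - [3,-37,0,0,0]

```text
clock: 2.45
eef_pos: [559.2, 227.6, 329.5]
tool_rot: [-3.139, 0.001, 0.0]
force: [0.2, 0.4, -0.5]
width: 85.3
```

```bash
python3 - <<'E'
from h import *
s=snap('wrist','w2');print(s['eef_pos'],s['tool_rot'],s['qd'].max())
a=cv2.imread('pics/w2.png')[20:260,180:460];b=cv2.imread('pics/w1.png')[90:190,270:370]
a=cv2.resize(a,None,fx=2.3,fy=2.3,interpolation=cv2.INTER_CUBIC)
print(a.shape);cv2.imwrite('pics/c2.png',a)
cv2.imwrite('pics/c3.png',cv2.resize(b,None,fx=6,fy=6,interpolation=cv2.INTER_CUBIC))
E
```

```text
[559.22967811 227.5867109  329.51838533] [-3.13924282e+00  8.97033238e-04  4.88116196e-04] 0.14108203562617835
(552, 644, 3)
```

View pics/c2.png

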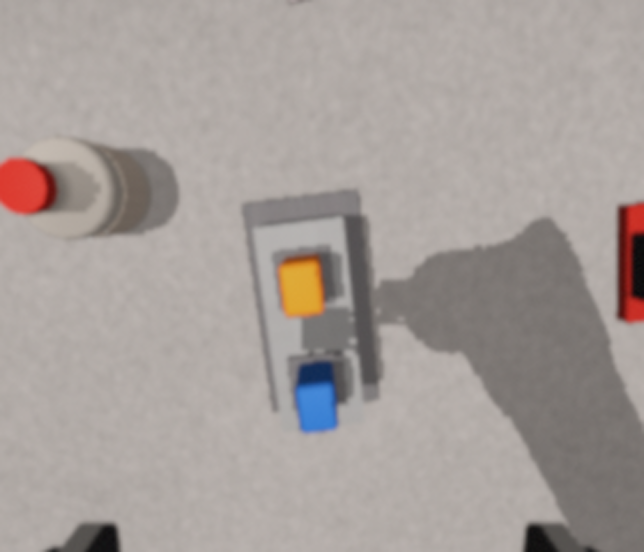

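View pics/c3.png

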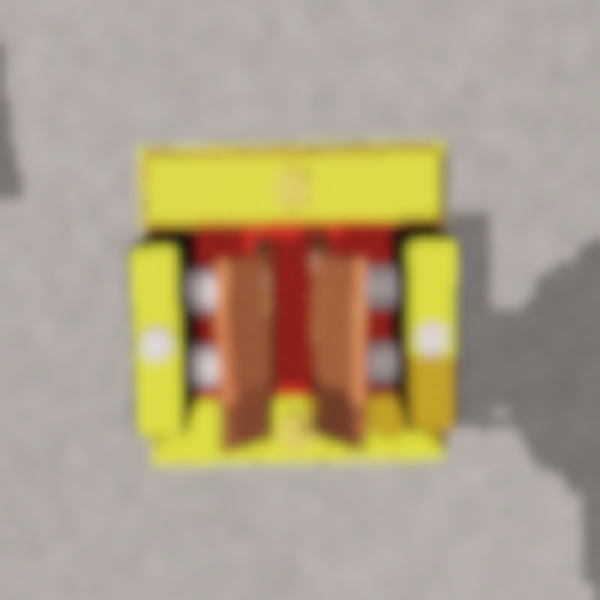

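```bash
python3 - <<'E'
from h import *
w=lambda x,y:(180+x/2.3-.3,20+y/2.3-.3); v=lambda x,y:(270+x/6-.4,90+y/6-.4)
t=lambda x,y,ox,oy:(x/3.0075+ox,y/3+oy)
o=('top1',t(162,63,110,120)),('sc1',t(231,83,370,95)),('w2',w(303,288))
print(tri(*o),[onz(*q,161) for q in o])
o=('top1',t(157,160,110,120)),('sc1',t(158,31,370,95)),('w2',w(317,410))
print(tri(*o),[onz(*q,161) for q in o])
L=lambda p,h:onz('w2',w(*p),h)
for a,b,h in [((245,205),(275,410),0),((358,190),(372,400),0),((345,217),(357,355),100),((253,228),(276,380),100)]:
    d=L(a,h)-L(b,h);print(np.degrees(np.arctan2(d[1],d[0])))
for p,ob in(((155,344),('top1',t(148,122,320,150))),((431,339),('top1',t(254,128,320,150)))): print(onz('w1',v(*p),87),onz(*ob,87))
E
```

```text
(array([593.06717454, 236.96119907, 157.98878369]), np.float64(2.0686890494868524)) [array([591.2224168 , 234.08943915, 161.        ]), array([594.31829623, 235.90238625, 161.        ]), array([594.12977752, 237.21137526, 161.        ])]
(array([535.27003948, 229.14442991, 161.57782142]), np.float64(3.0804413123229804)) [array([536.71868881, 227.82782114, 161.        ]), array([535.34088762, 229.42055356, 161.        ]), array([533.23836353, 230.61123473, 161.        ])]
6.885350536260917
4.919033176111724
5.758430001988827
7.286856661182835
[ 552.04886812 -112.38276813   87.        ] [ 551.43092863 -114.48474911   87.        ]
[ 553.19377218 -174.48386199   87.        ] [ 552.60756784 -177.8313258    87.        ]
```

Call:
play_rows:
  series:
    - [3.5,-0.9,5,-6.5,0]
    - [3.5,-0.9,10,-6.5,0]
    - [3.5,-0.9,12,-6.5,0]
    - [3.5,-0.9,12,-6.5,0]
    - [3.5,-0.9,12,-6.5,0]

```text
clock: 3.0
eef_pos: [595.4, 230.6, 210.5]
tool_rot: [3.141, 0.0, 0.108]
force: [0.1, -0.4, 0.5]
width: 85.2
```

```bash
python3 - <<'E'
from h import *
s=snap('wrist','w3');print(s['eef_pos'],s['tool_rot'],abs(s['qd']).max())
u=proj('w3',[594,236.5,161]);print(u);x,y=map(int,u);x0,y0=x-80,max(0,y-70);print(x0,y0)
crop('w3','c4',x0,y0,x0+160,y0+130,4)
E
```

```text
[595.4196015  230.63637848 210.47394765] [3.14072340e+00 2.73550399e-05 1.08281092e-01] 0.039673654923420364
[311.8001405  212.34727628]
231 142
```

View pics/c4.png

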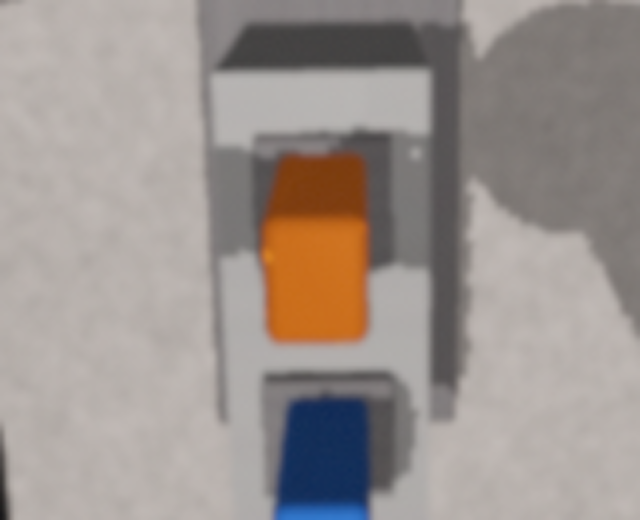

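```bash
python3 - <<'E'
from h import *
p=onz('w3',(310.3,211.5),161);s=status.read_state();Rm=R.from_euler('xyz',s['tool_rot']).as_matrix()
print(p,s['eef_pos'],Rm.T@(p-s['eef_pos']))
E
```

```text
[594.54593965 237.67934641 161.        ] [596.10697433 231.47202699 211.85809135] [-1.014406   -6.32984904 50.85682934]
```

Call:
play_rows:
  series:
    - [-0.1,-0.6,2,0,0]
    - [-0.1,-0.6,2,0,0]
    - [-0.1,-0.6,2,0,0]

```text
clock: 3.35
eef_pos: [593.8, 238.3, 192.0]
tool_rot: [-3.141, -0.002, 0.111]
force: [0.5, 0.4, 0.7]
width: 85.9
```

Call:
play_rows:
  series:
    - [0,0.1,3,0,0]
    - [0,0.1,6,0,0]
    - [0,0.1,6.5,0,0]
    - [0,0.1,6.5,0,0]
    - [0,0.1,6.5,0,0]

```text
clock: 3.85
eef_pos: [594.5, 237.8, 127.2]
tool_rot: [-3.141, -0.003, 0.111]
force: [-0.3, 0.4, 0.6]
width: 85.5
```

Call:
play_rows:
  series:
    - [0,0,0,0,0.5]
    - [0,0,0,0,1]
    - [0,0,0,0,1]
    - [0,0,0,0,1]
    - [0,0,0,0,1]
    - [0,0,0,0,1]
    - [0,0,0,0,1]
    - [0,0,0,0,1]

```text
clock: 4.65
eef_pos: [593.2, 237.8, 125.5]
tool_rot: [-3.141, -0.001, 0.111]
force: [0.1, 1.4, 5.0]
width: 18.5
```

Call:
play_rows:
  series:
    - [0,0,-1,0,1]
    - [0,0,-4,0,1]
    - [0,0,-8,0,1]
    - [0,0,-12,0,1]
    - [0,0,-15,0,1]
    - [0,0,-15,0,1]
    - [0,0,-15,0,1]

```text
clock: 5.35
eef_pos: [592.8, 236.9, 275.4]
tool_rot: [3.141, -0.0, 0.111]
force: [0.7, 0.7, -2.3]
width: 18.4
```

```bash
python3 - <<'E'
from h import *
s=snap('wrist','w4');snap('scene','sc4');print(s['eef_pos'],s['tool_rot'],s['force'],s['width'])
a=cv2.imread('pics/w4.png')[140:400,200:460];b=cv2.imread('pics/sc4.png')[0:260,360:620]
cv2.imwrite('pics/c5.png',cv2.resize(np.hstack([a,b]),(800,400),interpolation=cv2.INTER_CUBIC))
E
```

```text
[592.81531045 236.87076914 275.40882687] [ 3.14125848e+00 -1.53873095e-04  1.10566359e-01] [ 0.65180635  0.67966573 -2.2820402 ] 18.39709665896737
```

View pics/c5.png

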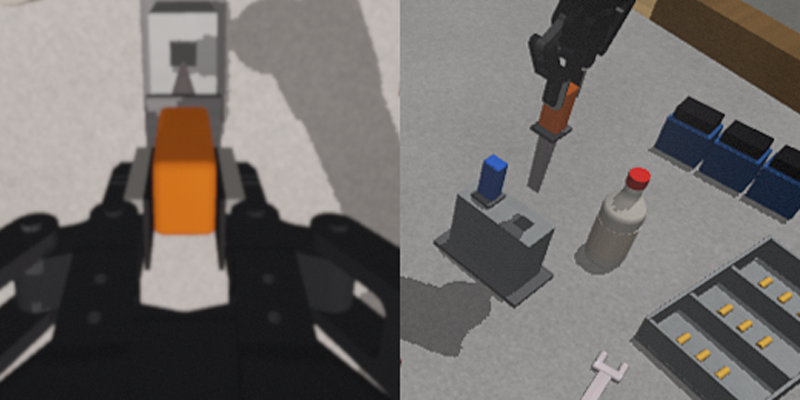

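Call:
play_rows:
  series:
    - [-1.1,5,0,1,1]
    - [-2.2,10,0,2,1]
    - [-3.3,15,0,3,1]
    - [-4.4,20,0,4,1]
    - [-5.5,25,0,5.3,1]
    - [-6.5,30,0,5.3,1]
    - [-7.6,34.5,0,5.3,1]
    - [-8.2,37.5,0,5.3,1]

```text
clock: 6.25
eef_pos: [550.7, -149.0, 273.5]
tool_rot: [3.14, 0.004, 0.014]
force: [0.2, 0.5, -0.7]
width: 18.6
```

Call:
play_rows:
  series:
    - [0,0,0,0,1]
    - [0,0,0,0,1]
    - [0,0,0,0,1]

```text
clock: 6.55
eef_pos: [552.8, -142.6, 274.1]
tool_rot: [-3.14, 0.002, 0.02]
force: [-0.5, -0.6, -1.2]
width: 19.0
```

```bash
python3 - <<'E'
from h import *
print(proj('sc4',[592.8,236.9,159.5]))
s=snap('wrist','w5');snap('scene','sc5');snap('top','top5');print(s['eef_pos'],s['tool_rot'],s['force'],s['width'])
p=s['eef_pos']
for n in('w5','sc5','top5'):print(n,proj(n,p-[0,0,116]),proj(n,[552.7,-145,100]))
a=cv2.imread('pics/w5.png')[60:320,190:450];b=cv2.imread('pics/sc5.png')[90:290,160:360]
f=lambda i:cv2.resize(i,(400,400),interpolation=cv2.INTER_CUBIC)
cv2.imwrite('pics/c6.png',np.hstack([f(a),f(b)]))
E
```

```text
[446.46258455 122.53958907]
[ 552.76615745 -142.58725893  274.13746747] [-3.13989344e+00  1.74791972e-03  2.03803558e-02] [-0.47006044 -0.56801509 -1.17767263] 18.97598310921036
w5 [320.0527413  187.97203358] [322.16168902 174.91000853]
sc5 [254.02005276 202.76552442] [256.41065733 223.12081146]
top5 [392.69247172 181.31498356] [387.53484093 189.61366324]
```

View pics/c6.png

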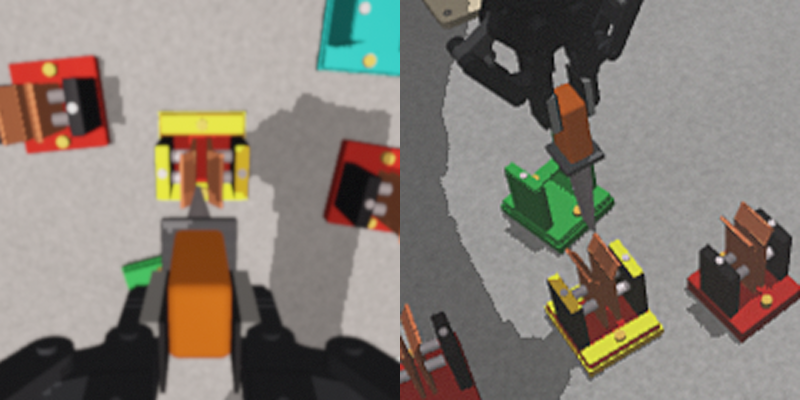

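```bash
python3 - <<'E'
from h import *
crop('w5','c7',280,125,360,205,7)
E
```

```text
(no output)
```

View pics/c7.png

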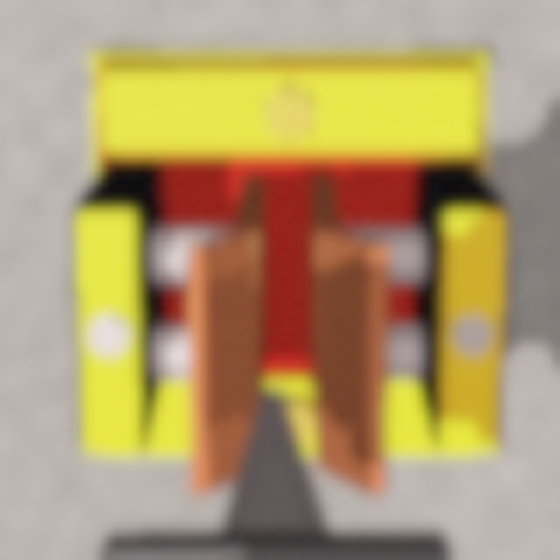

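```bash
python3 - <<'E'
from h import *
c=lambda x,y:(280+x/7-.43,125+y/7-.43)
for p,h in(((108,335),87),((472,335),87),((262,310),100),((313,310),100),((269,387),158),((313,420),100),((262,245),100)):print(p,onz('w5',c(*p),h))
s=status.read_state();print(s['eef_pos'],s['tool_rot'],s['force'])
E
```

```text
(108, 335) [ 552.15570904 -112.69213802   87.        ]
(472, 335) [ 553.44935546 -174.68694018   87.        ]
(262, 310) [ 559.64776572 -138.93442992  100.        ]
(313, 310) [ 559.82132455 -147.26335249  100.        ]
(269, 387) [ 560.70248942 -140.46038565  158.        ]
(313, 420) [ 541.29032096 -147.72935539  100.        ]
(262, 245) [ 570.32973163 -138.74223881  100.        ]
[ 553.18410211 -142.65691867  274.78001911] [-3.14081966e+00  5.32028110e-04  2.11721962e-02] [-0.04436285 -0.7740739  -1.00357763]
```

```bash
python3 - <<'E'
from h import *
c=lambda x,y:(190+x/1.538-.3,60+y/1.538-.3)
print('handle top far/near/c',[onz('w5',c(*p),309)[:2] for p in((200,277),(200,355),(168,300),(232,300))])
print('flange far top edge L R',[onz('w5',c(*p),h)[:2] for p,h in(((162,220),248),((238,220),248))])
print('tip',[onz('w5',(318.2,180.5),h)[:2] for h in(154,156,158,160)])
d=lambda x,y:(160+(x-400)/2-.25,90+y/2-.25)
print('flange sc R,L,near corners',[onz('sc5',d(*p),254)[:2] for p in((605,153),(545,150),(588,172))])
print('tip sc',[onz('sc5',d(594,236),h)[:2] for h in(154,158)])
E
```

```text
handle top far/near/c [array([ 568.9883627 , -142.14336779]), array([ 542.29826318, -142.69540619]), array([ 561.21703999, -132.66881859]), array([ 561.63295191, -151.92730454])]
flange far top edge L R [array([ 566.6164168 , -125.90894454]), array([ 567.30052798, -158.29883321])]
tip [array([ 559.10430662, -140.65811414]), array([ 559.58969184, -140.66137113]), array([ 560.07507706, -140.66462813]), array([ 560.56046228, -140.66788512])]
flange sc R,L,near corners [array([ 568.10189099, -125.85487866]), array([ 541.33724737, -160.56329882]), array([ 576.583633, -144.730067])]
tip sc [array([ 561.00362524, -142.71098309]), array([ 563.6587538 , -143.75221794])]
```

Call:
play_rows:
  series:
    - [0,0.15,2,0,1]
    - [0,0.15,4,0,1]
    - [0,0.15,5.3,0,1]
    - [0,0.15,5.3,0,1]
    - [0,0.15,5.3,0,1]
    - [0,0.15,5.3,0,1]

```text
clock: 7.3
eef_pos: [553.9, -145.7, 223.1]
tool_rot: [3.141, -0.002, 0.019]
force: [0.1, 0.9, -1.6]
width: 18.8
```

```bash
python3 - <<'E'
from h import *
s=snap('wrist','w6');print(s['eef_pos'],s['tool_rot'],s['force'],s['width'])
u=proj('w6',[553,-143,100]);x,y=map(int,u);print(x-40,y-40)
crop('w6','c8',x-40,y-40,x+40,y+40,7)
E
```

```text
[ 553.8597183  -145.65415495  223.05852068] [ 3.14125681e+00 -1.78205589e-03  1.90920083e-02] [ 0.14489422  0.87118212 -1.56966332] 18.815184912592045
277 147
```

View pics/c8.png

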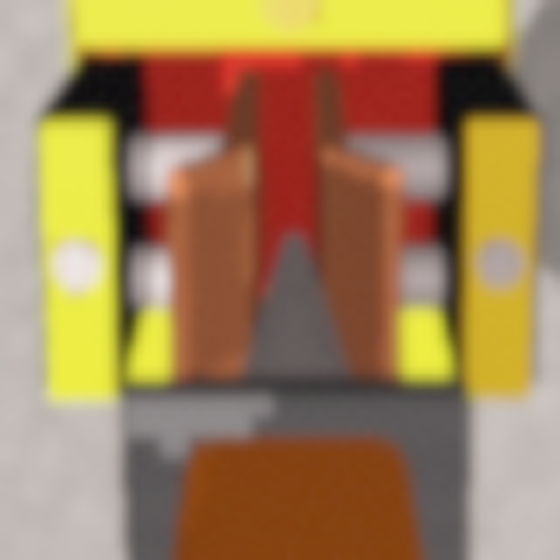

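Call:
play_rows:
  series:
    - [0,-0.1,0,0,1]
    - [0,-0.1,1,0,1]
    - [0,-0.1,2,0,1]
    - [0,-0.1,3,0,1]
    - [0,-0.1,3,0,1]
    - [0,-0.1,3,0,1]
    - [0,-0.1,3,0,1]

```text
clock: 8.05
eef_pos: [553.3, -145.1, 192.3]
tool_rot: [3.141, -0.0, 0.018]
force: [-0.3, -0.3, -1.7]
width: 18.6
```

```bash
python3 - <<'E'
from h import *
for i in range(6):
    s=snap('wrist','w7');print(s['clock'],s['eef_pos'].round(1),s['force'].round(2),s['torque'].round(3))
E
```

```text
8.05 [ 553.3 -145.1  192.3] [-0.3  -0.35 -1.66] [-0.009  0.009  0.043]
8.1 [ 553.4 -145.   192.4] [-0.65  0.16 -1.07] [ 0.025  0.049 -0.028]
8.15 [ 553.4 -145.   192.5] [-0.25  0.28 -0.54] [-0.016 -0.037  0.013]
8.2 [ 553.3 -145.   192.5] [ 0.16  0.08 -1.24] [ 0.036 -0.055  0.055]
8.25 [ 553.3 -145.   192.5] [-0.29  0.18 -1.44] [-0.006  0.011 -0.029]
8.3 [ 553.2 -145.   192.4] [ 0.6   0.37 -1.2 ] [ 0.025  0.007 -0.017]
```

Call:
play_rows:
  series:
    - [0,0,0.2,0,1]
    - [0,0,0.4,0,1]
    - [0,0,0.6,0,1]
    - [0,0,0.8,0,1]

```text
clock: 8.75
eef_pos: [552.9, -145.0, 183.8]
tool_rot: [-3.142, 0.0, 0.018]
force: [-0.2, -0.2, -1.5]
width: 19.1
```

Call:
play_rows:
  series:
    - [0,0,0.2,0,1]
    - [0,0,0.4,0,1]
    - [0,0,0.6,0,1]

```text
clock: 9.05
eef_pos: [553.0, -144.9, 177.9]
tool_rot: [-3.141, 0.0, 0.018]
force: [0.3, 0.3, -1.8]
width: 18.6
```

Tip is at about z = 62. Contact should come soon.

Call:
play_rows:
  series:
    - [0,0,0.15,0,1]
    - [0,0,0.3,0,1]

```text
clock: 9.25
eef_pos: [553.1, -144.8, 175.0]
tool_rot: [-3.141, -0.0, 0.018]
force: [-0.0, 0.5, -1.2]
width: 19.1
```

Call:
play_rows:
  series:
    - [0,0,0.15,0,1]
    - [0,0,0.3,0,1]

```text
clock: 9.45
eef_pos: [553.1, -144.7, 172.0]
tool_rot: [-3.141, -0.0, 0.019]
force: [0.0, 1.1, -1.6]
width: 18.5
```

Call:
play_rows:
  series:
    - [0,0,0.1,0,1]
    - [0,0,0.2,0,1]

```text
clock: 9.65
eef_pos: [553.1, -144.7, 170.1]
tool_rot: [-3.141, -0.0, 0.019]
force: [-0.7, 1.1, -0.5]
width: 18.8
```

Call:
play_rows:
  series:
    - [0,-0.02,0.1,0,1]
    - [0,-0.02,0.2,0,1]

```text
clock: 9.85
eef_pos: [553.1, -144.6, 168.1]
tool_rot: [-3.141, -0.0, 0.018]
force: [-0.6, 0.2, -0.8]
width: 18.7
```

Call:
play_rows:
  series:
    - [0,-0.01,0.1,0,1]
    - [0,-0.01,0.2,0,1]

```text
clock: 10.05
eef_pos: [553.1, -144.5, 166.1]
tool_rot: [-3.141, -0.0, 0.018]
force: [-0.3, 1.4, 0.8]
width: 19.1
```

```bash
python3 - <<'E'
from h import *
for i in range(4):
    s=snap('wrist','w8');print(s['clock'],s['eef_pos'].round(1),s['force'].round(2),s['torque'].round(3))
E
```

```text
10.05 [ 553.1 -144.5  166.1] [-0.33  1.39  0.78] [ 0.438 -0.001 -0.027]
10.1 [ 553.1 -144.5  166. ] [-0.4  -0.01 -0.5 ] [ 0.426 -0.056 -0.052]
10.15 [ 553.1 -144.5  166. ] [ 0.52  1.33 -1.49] [ 0.459 -0.046  0.021]
10.2 [ 553.1 -144.5  166. ] [ 0.02  0.84 -0.65] [ 0.429 -0.077  0.035]
```

Call:
play_rows:
  series:
    - [0,-0.02,0.1,0,1]
    - [0,-0.02,0.2,0,1]

```text
clock: 10.45
eef_pos: [553.1, -144.5, 164.3]
tool_rot: [3.141, -0.0, 0.018]
force: [0.7, 1.0, 1.3]
width: 18.9
```

```bash
python3 - <<'E'
from h import *
for i in range(3):
    s=snap('wrist','w8');print(s['clock'],s['eef_pos'].round(1),s['force'].round(2),s['torque'].round(3))
E
```

```text
10.45 [ 553.1 -144.5  164.3] [0.65 0.97 1.34] [0.462 0.021 0.021]
10.5 [ 553.1 -144.5  164.1] [-0.36  1.47  0.12] [ 0.423 -0.022 -0.022]
10.55 [ 553.1 -144.5  164.1] [-0.2   1.83 -0.9 ] [ 0.431 -0.107 -0.01 ]
```

Call:
play_rows:
  series:
    - [0,-0.04,0.1,0,1]
    - [0,-0.04,0.2,0,1]

```text
clock: 10.8
eef_pos: [553.2, -144.3, 162.3]
tool_rot: [3.141, -0.001, 0.018]
force: [0.2, 0.5, 1.7]
width: 18.7
```

```bash
python3 - <<'E'
from h import *
for i in range(3):
    s=snap('wrist','w8');print(s['clock'],s['eef_pos'].round(2),s['force'].round(2),s['torque'].round(3))
E
```

```text
10.8 [ 553.24 -144.32  162.32] [0.21 0.49 1.65] [ 0.284  0.045 -0.002]
10.85 [ 553.17 -144.31  162.13] [0.5  1.05 2.21] [ 0.211 -0.052 -0.06 ]
10.9 [ 553.18 -144.3   162.17] [0.53 0.22 1.58] [ 0.214 -0.077  0.031]
```

Call:
play_rows:
  series:
    - [0,-0.03,0.1,0,1]
    - [0,-0.03,0.2,0,1]

```text
clock: 11.15
eef_pos: [553.3, -144.1, 160.3]
tool_rot: [3.141, -0.001, 0.018]
force: [0.0, 0.4, 3.5]
width: 18.5
```

Call:
play_rows:
  series:
    - [0,0,0.1,0,1]
    - [0,0,0.2,0,1]

```text
clock: 11.35
eef_pos: [553.3, -144.1, 158.3]
tool_rot: [3.141, -0.001, 0.018]
force: [0.6, -1.1, 4.6]
width: 18.5
```

```bash
python3 - <<'E'
from h import *
for i in range(3):
    s=snap('wrist','w8');print(s['clock'],s['eef_pos'].round(2),s['force'].round(2),s['torque'].round(3))
E
```

```text
11.35 [ 553.26 -144.13  158.3 ] [ 0.65 -1.14  4.59] [-0.098 -0.031  0.011]
11.4 [ 553.21 -144.08  158.15] [0.01 0.09 3.8 ] [-0.171 -0.064 -0.047]
11.45 [ 553.2  -144.07  158.16] [-0.31 -0.51  3.6 ] [-0.164 -0.118 -0.043]
```

Call:
play_rows:
  series:
    - [0,0.01,0.1,0,1]
    - [0,0.01,0.2,0,1]

```text
clock: 11.7
eef_pos: [553.2, -144.0, 156.3]
tool_rot: [3.141, -0.001, 0.018]
force: [-0.7, -0.6, 5.5]
width: 18.8
```

Call:
play_rows:
  series:
    - [0,0,0.1,0,1]

```text
clock: 11.8
eef_pos: [553.3, -144.0, 155.3]
tool_rot: [3.141, -0.001, 0.018]
force: [1.6, -0.4, 5.7]
width: 18.4
```

```bash
python3 - <<'E'
from h import *
for i in range(4):
    s=snap('wrist','w9');print(s['clock'],s['eef_pos'].round(2),s['force'].round(2),s['torque'].round(3),s['tool_rot'].round(4),s['width'])
E
```

```text
11.8 [ 553.3  -144.05  155.34] [ 1.6  -0.41  5.72] [-0.191  0.008 -0.002] [ 3.1413e+00 -7.0000e-04  1.8300e-02] 18.439285424472406
11.85 [ 553.23 -144.03  155.2 ] [ 0.22 -0.53  4.93] [-0.215 -0.067  0.002] [ 3.1413e+00 -5.0000e-04  1.8300e-02] 18.500051788927664
11.9 [ 553.21 -144.03  155.18] [-1.   -0.02  4.43] [-0.202 -0.086  0.033] [ 3.1413e+00 -5.0000e-04  1.8400e-02] 18.586797097811292
11.95 [ 553.21 -144.02  155.2 ] [ 0.7  -0.48  4.78] [-0.24  -0.046 -0.06 ] [ 3.1413e+00 -5.0000e-04  1.8300e-02] 18.689251048310446
```

Call:
play_rows:
  series:
    - [0,0,0,0,1]
    - [0,0,0,0,1]
    - [0,0,0,0,1]
    - [0,0,0,0,1]

```text
clock: 12.4
eef_pos: [553.2, -144.0, 155.2]
tool_rot: [3.141, -0.0, 0.018]
force: [1.0, -0.9, 5.6]
width: 18.5
```

```bash
python3 - <<'E'
from h import *
s=snap('wrist','w10');snap('scene','sc10');print(s['eef_pos'],s['force'],s['torque'],abs(s['qd']).max())
a=cv2.imread('pics/w10.png')[100:360,190:450];b=cv2.imread('pics/sc10.png')[100:300,160:360]
f=lambda i:cv2.resize(i,(400,400),interpolation=cv2.INTER_CUBIC)
cv2.imwrite('pics/c10.png',np.hstack([f(a),f(b)]))
E
```

```text
[ 553.17831961 -143.98933354  155.19698833] [ 0.95914579 -0.86903548  5.64201024] [-0.31106474 -0.13091184  0.01542726] 0.0026898511945133837
```

View pics/c10.png

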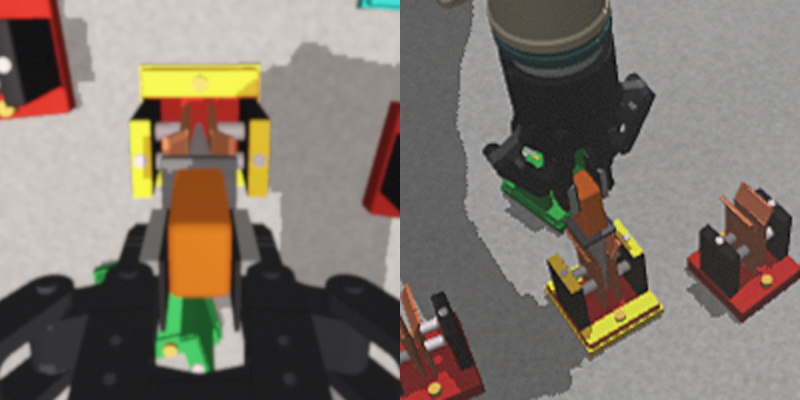

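```bash
python3 -c "
from cell import order
print(order.finish_job())"
```

```text
the job is handed in; nothing more can be done
None
```

I took the orange gauge from the stand and lowered its blade between the copper plates of the yellow-tagged pole. I then handed the job in with the gauge still gripped. The blue gauge was still in its slot after the lift, and I carried the orange one above the untagged poles.

**Last checks:**
- **Drag:** the vertical force read 5.7 N while still sliding. Adding the gauge's weight of about 1.25 N gives about 7 N of resistance.
- **Plate balance:** sideways force was about 0.5 N just after sliding stopped and 0.9 N in the last single reading (noise about ±0.5 N). That suggests both plates press about evenly, but I did not measure each plate's force.
- **Depth:** the tip is at about z = 39 mm, clear of the base top at 20 mm. This is worked out from the gripper height at the grasp and assumes the gauge did not slip in the grip.
- **Pose:** the tool was vertical within about 0.001 rad and still. The final pictures show the blade upright between the plates, lined up with the slot.
- **Time:** about 12.5 s of the 40 s allowed.

**Disagreements:**
- The cameras disagreed by up to about 3 mm sideways, so I centred the blade in the slot by lateral force and moment.
- The finger opening read about 18.5 mm on a 20 mm grip.
- The sideways moment drifted from −0.2 to −0.3 N m while holding, and I left it uncorrected.

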